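# Feed one bisque tile into the painting corner

## Robot

A 7-joint arm with a two-finger parallel gripper is mounted at the origin on the work surface. World frame = base frame: x ahead of the robot, y to its left, z up, the work surface at z = 0. Lengths are in m, angles in rad, forces in N, time in s.
With the tool pointing down it reaches from about 0.35 to 0.9 m from the base axis. Payload 8.1 kg.
Tool frame: the origin (TCP) lies midway between the tips of the shut fingers; the grasp point (between the pads) lies 19 mm behind it; z points along the fingers, y is the line along which they close (so a half turn about z gives the same grasp; the last joint's range is limited). The gripper opens to 92 mm and grips with 3 to 60 N. Pads are 19 mm wide; open, the fingers measure 130 mm over their backs; the gripper's body (75 mm by 190 mm) begins 47 mm behind the grasp point.
Start: joints at [-1.432, 0.434, 0.025, 1.573, -0.012, 1.134, -0.075], TCP at [0.15, 0.607, 0.227] pointing down, gripper open.
Joint ranges: [-2.62, 2.62], [-0.44, 2.09], [-1.27, 1.32], [0.08, 2.57], [-1.32, 4.46], [0.12, 2], [-2.74, 2.74]. Speed limits (rad/s): [2.22, 2.22, 3.01, 3.01, 3.14, 3.14, 3.14].

## Interface

Orientations are given as a rotation vector (axis times angle).
In Python, from cell import readout, get_image, calibration, ticket gives the robot as it stands. The module is installed in compiled form; this text tells all that it offers.
- The arm moves only by the tool move_arm, never from a script. Its argument "series" is a list of rows, each a list of 6 numbers: the shift along the world's x, y, z as a fraction of full scale, then the turn, a rotation vector about the world's x, y, z as a fraction of full scale. A call has 1 to 5 rows; each row is the pose to reach, as a shift and turn from the pose commanded when the call began; what a row does not reach only later rows make up. Full scale, the value 1, is 0.75 m for a shift and 60 degrees for a turn. A row lasts 1/10 s, in which the tool goes at most 50 mm and 8.59 degrees, less where a joint would pass 70% of its speed; a pose out of reach is approached as far as the arm can. A call with a number of a shift or a turn outside -1 to 1 is refused whole. A call with a gripper value outside its range is refused whole. "claw" is the opening, from -1 (shut) to 1 (fully open), so that 0 is half open, set as the call begins (left out, the last holds). The fingers move at their own pace and stop on an object; "squeeze" is the grip in N (left out, the last holds). Time passes only in rows, so rows that repeat a pose let the fingers close. It gives the time, the measured TCP pose, the force, the opening and the grip force at its end, in the units of the state.
- readout.observe(): the state, without advancing time (a new reading comes with each control period).
- get_image(name): name is "side" or "top" or "wrist"; returns (picture, depth): 420x560x3 uint8, red, green, blue; 420x560 float32, m along the optical axis (not along the pixel's ray), 0 where there is no reading.
- calibration(name): a dict with "fx", "fy", "cx", "cy" (pixels), "view" (4x4, takes a point from world to camera coordinates); the wrist camera has in their place "mount" (4x4, takes a point from camera to tool coordinates, whose origin is the TCP and whose axes are the flange's). Camera axes: x right, y down, z forward; pixel columns grow to the right and rows downward; lengths in m; the calibration is good to about 2 mm. The wrist camera is an equidistant fisheye: a pixel r from the principal point sees the ray r / f radians off the axis. A picture is of the moment at which its call begins: read the wrist's pose just before it. calibration takes no time and is no camera call.
- ticket.sign_off(): hands the job in; it is judged then, once.
The state is a dict: "clock": time; "joints": joint angles; "dq": joint speeds; "joint_efforts": joint torques, N m; "position": TCP position; "ee_rot": TCP orientation; "force": force on the tool from outside, world axes, zero at the start; "ft_torque": the same for the moment, N m; "width": opening from 0.0 (shut) to 1.0 (fully open); "gripper_force": force on a finger pad.
Only numpy, scipy, OpenCV 4.12 (cv2) and the standard library are available. Lean on these libraries where they do the work, as an engineer would, in place of code of your own. Each camera call takes 0.05 s, during which the arm holds its last target. There are 200 camera calls.

## Task

Using the wooden push stick, slide the bottom tile out of the magazine, draw the stick back so that the other three drop down, then nudge that tile with the stick until it sits flush against both edges of the steel corner stop. Finally stand the stick, handle up, on the table off the board. Do not touch the tiles with the gripper or arm (grease spoils the glaze), and leave everything else where it is.

Things in the scene. Friction and masses are not known exactly. Their poses are not given: they have to be found in the camera images.
- jig: Fixed plywood feed board on the table, 165 (x) x 240 (y) x 12 mm thick, carrying the aluminium tile magazine. Origin at table height under the board, z up; the board spans x -85..+80, y -110..+130 mm. The magazine is centred at x = -15, y = +45 mm (see stack_floor). The corner stop is on the board in front of the magazine's -y end.
- stack_floor (a point): Centre of the magazine's floor, on the board's face 12 mm above the table; axes as the board. Upright shaft 47 x 47 mm inside, walls 5 mm, 55 mm tall. Its +y and -y ends are open for the lowest 13 mm over the full 47 mm; above, two lips hold the upper tiles back. The bottom tile leaves towards -y, pushed from the +y opening by a blade up to 8 mm high.
- corner: Fixed steel L-shaped corner stop on the board, turned up to 3 degrees against it. Origin: inner corner point, on the board's face; z up. Fence 8 mm high, 12 wide: leg 1 runs 103 mm to -x, inner face at y = 0; leg 2 58 mm to +y, inner face at x = 0. Tile fully home: centre at x -22, y +22 mm. A tile pushed straight out meets leg 1 with 15 to 35 mm left to leg 2.
- tile1_center (a point): Centre of the BOTTOM tile of the stack at the start. Four equal white bisque tiles, 44 x 44 x 10 mm, about 40 g, lie loose on each other in the magazine (1.5 mm play all round); this one lies on the board. Axes along its edges, z up.
- stick_grip (a point): Grip point of the loose wooden push stick (about 120 g, standing on the table), on its upright handle's axis, 45 mm above its underside; z up. Flat blade 28 wide, 8 high, square nose 120 mm ahead (+x), tail 30 mm behind. Dark handle 24 (x) x 22 (y) mm, top 70 mm above the underside.
- tile2_center (a point): Centre of the second tile from the bottom at the start; same size.
- tile3_center (a point): Centre of the third tile from the bottom at the start; same size.
- tile4_center (a point): Centre of the top tile from the bottom at the start; same size.
- pot_board: Bystander, leave it alone: screw-lid pot standing on the feed board behind the magazine, 38 dia x 27 tall mm; origin at the centre of its underside.
- pot_near: Bystander, leave it alone: screw-lid pot on the table, 38 dia x 27 tall mm; origin at the centre of its underside.
- bottle: Bystander, leave it alone: squeeze bottle, 52 dia x 130 tall mm; origin at the centre of its underside.
- jar: Bystander, leave it alone: amber jar, 56 dia x 75 tall mm; origin at the centre of its underside.
- mug: Bystander, leave it alone: white mug, 84 dia x 95 tall mm; origin at the centre of its underside.
- egg: Bystander, leave it alone: white porcelain egg, 48 dia x 59 tall mm; origin at the centre of its underside.
- brush: Bystander, leave it alone: paint brush lying down, about 180 long mm; origin in its axis line, near its middle, on the underside.
Mind the look-alikes: they are no part of the job. What is shaped like the part that bears stick_grip but pink is not meant. What is shaped like the part that bears tile4_center but pink is not meant.

How it is judged:
By the outcome, as a careful person would: the job done as asked, in the order asked, and still so for the second after the job is handed in, with the robot touching nothing.
It also fails if it takes over 58 s, if anything falls off the work surface, if the arm or the gripper's body presses on something with over 40 N, if the wrist force passes 120 N, or if a joint passes its speed limit or range.

## Working session

There is one attempt and no reset: what is moved stays moved. The work goes in short steps, Python scripts to look and compute and a tool call to move; the robot and the scene stay as the last step left them, time stands still between calls to the robot, and variables do not carry over. Pictures are saved under pics/ and viewed, at most 12 in all, crops included, and the job is handed in when it is done.

Besides the shell and the picture viewer there is one more tool, called after "Call:" by a JSON object that holds its "op" and its "data". move_arm: Moves the arm, as the interface text tells. Shift numbers are shares of 0.75 m and turn numbers shares of 60 degrees, none past 1 either way. Its arguments: {"type":"object","properties":{"series":{"type":"array"},"claw":{"type":"number"},"squeeze":{"type":"number"}},"required":["series"]}

```bash
mkdir -p pics; cat > h.py <<'E'
import numpy as np, cv2
from cell import readout, get_image, calibration, ticket
def pts(name,d):
    c=calibration(name); v,u=np.mgrid[0:420,0:560]
    P=np.stack([(u-c['cx'])/c['fx']*d,(v-c['cy'])/c['fy']*d,d],-1)
    T=np.linalg.inv(c['view']); W=P@T[:3,:3].T+T[:3,3]; W[d<=0]=np.nan; return W
def save(n,img,f=None):
    if f: img=cv2.resize(img,None,fx=f,fy=f,interpolation=cv2.INTER_CUBIC)
    cv2.imwrite('pics/'+n,cv2.cvtColor(img,cv2.COLOR_RGB2BGR))
E
python3 - <<'E'
from h import *
s=readout.observe(); print(s['clock'],s['position'],s['ee_rot'],s['width'],s['force'])
for n in('top','side'):
    im,d=get_image(n); save(n+'0.png',im,1.42); np.savez(n+'0.npz',im=im,d=d)
    c=calibration(n); print(n,c['fx'],c['fy'],c['cx'],c['cy']); print(np.linalg.inv(c['view']).round(3))
E
```

```text
0.0 [0.14959778 0.60631421 0.22594127] [-3.79019091e-01 -3.11860603e+00  2.46163360e-03] 1.0029087395240275 [-0.24123749  0.01209087 -0.58669762]
top 382.3210311855177 382.3210311855177 284.9444379380978 212.32582208317623
[[ 0.026 -0.995  0.099  0.439]
 [-1.    -0.024  0.014 -0.   ]
 [-0.012 -0.1   -0.995  1.033]
 [ 0.     0.     0.     1.   ]]
side 544.9284029755837 544.9284029755837 280.8591812582476 206.4515899413888
[[ 0.774 -0.349  0.528 -0.257]
 [-0.633 -0.44   0.637 -0.942]
 [ 0.011 -0.827 -0.562  0.896]
 [ 0.     0.     0.     1.   ]]
```

View pics/top0.png

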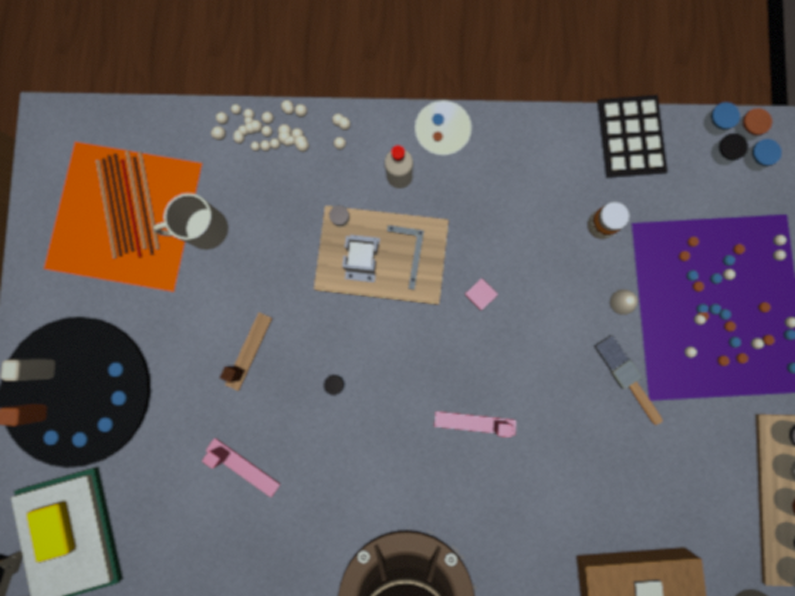

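View pics/side0.png

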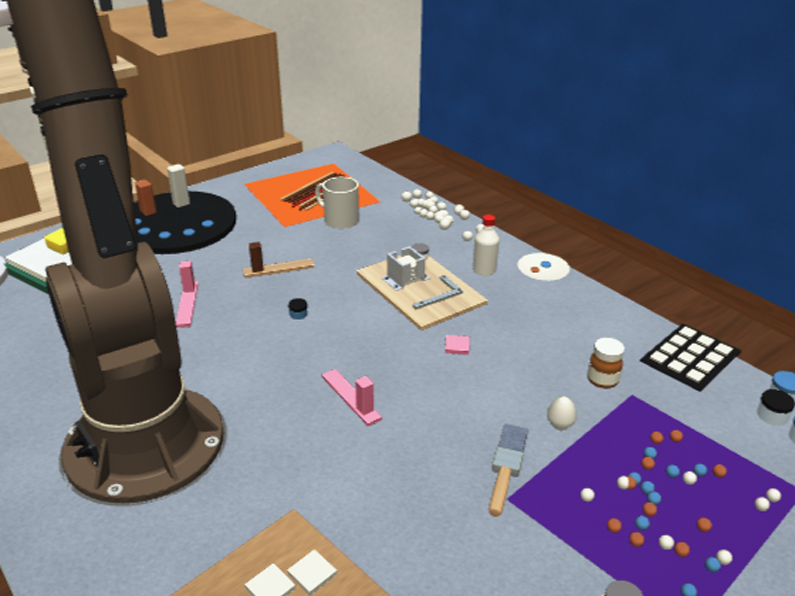

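The top view shows the feed board at (380,255), with its +y end (magazine at (360,258), pot at (340,215)) on the left and the corner stop at (420,232). The real stick is the brown one, handle at (232,373) and nose at (265,318). The side view confirms this; the pink sticks and the pink tile are decoys.

```bash
cat > m.py <<'E'
from h import *
for n,rb,rs in(('top',(215,140,320,217),(150,215,195,278)),('side',(240,172,350,235),(168,165,225,198))):
    z=np.load(n+'0.npz'); im,d=z['im'],z['d']; W=pts(n,d)
    hsv=cv2.cvtColor(im,cv2.COLOR_RGB2HSV)
    tan=(hsv[...,0]<22)&(hsv[...,1]>70)
    for lab,(a,b,c,e) in(('board',rb),('stick',rs)):
        m=np.zeros(tan.shape,bool); m[b:e,a:c]=tan[b:e,a:c]; m&=np.isfinite(W[...,2])
        Z=W[...,2][m]; print(n,lab,m.sum(),'z pct',np.percentile(Z,[2,25,50,75,98]).round(4))
        cal=calibration(n);T=np.linalg.inv(cal['view'])
        def ray(u,v,h):
            r=T[:3,:3]@np.array([(u-cal['cx'])/cal['fx'],(v-cal['cy'])/cal['fy'],1]); return T[:3,3]+r*(h-T[2,3])/r[2]
        v,u=np.nonzero(m if lab=='board' else m&(W[...,2]<.02)&(hsv[...,2]>70))
        h=.012 if lab=='board' else .008
        Q=np.array([ray(x,y,h)[:2] for x,y in zip(u,v)]).astype(np.float32)
        r=cv2.minAreaRect(Q*1000); print(r, cv2.boxPoints(r).round(0).tolist())
        if lab=='stick':
            mm=m&(W[...,2]>.055); print('handle top',mm.sum(),np.nanmean(W[mm],0) if mm.any() else '')
            mean=Q.mean(0);_,_,V=np.linalg.svd(Q-mean);print('blade mean',mean,'ang',np.degrees(np.arctan2(V[0,1],V[0,0])))
    if n=='top':
        save('topcrop.png',im[135:285,145:325],4)
    else: save('sidecrop.png',im[160:240,160:360],4)
E
python3 m.py
```

```text
top board 3699 z pct [0.0089 0.0113 0.0126 0.0138 0.0165]
((630.9708862304688, 62.027748107910156), (236.00094604492188, 162.1946563720703), 84.67965698242188) [[539.0, -48.0], [701.0, -63.0], [723.0, 172.0], [561.0, 187.0]]
top stick 595 z pct [0.0041 0.0075 0.0092 0.0127 0.0716]
((441.3219299316406, 307.45465087890625), (27.044652938842773, 147.17735290527344), 67.8341064453125) [[368.0, 323.0], [504.0, 267.0], [515.0, 292.0], [378.0, 348.0]]
handle top 87 [0.39871678 0.32207327 0.06843665]
blade mean [0.44872454 0.30327073] ang 159.50876
side board 565 z pct [0.0011 0.0074 0.0099 0.0116 0.0145]
((623.1746826171875, 54.3089599609375), (245.22793579101562, 163.49037170410156), 84.77720642089844) [[531.0, -60.0], [693.0, -75.0], [716.0, 169.0], [553.0, 184.0]]
side stick 428 z pct [-0.0001  0.0057  0.0083  0.0301  0.07  ]
((438.43017578125, 301.2583312988281), (35.61021423339844, 148.65823364257812), 67.56166076660156) [[363.0, 313.0], [500.0, 256.0], [514.0, 289.0], [377.0, 346.0]]
handle top 53 [0.39619071 0.31851995 0.06581331]
blade mean [0.43921766 0.30002046] ang 158.82483
```

View pics/topcrop.png

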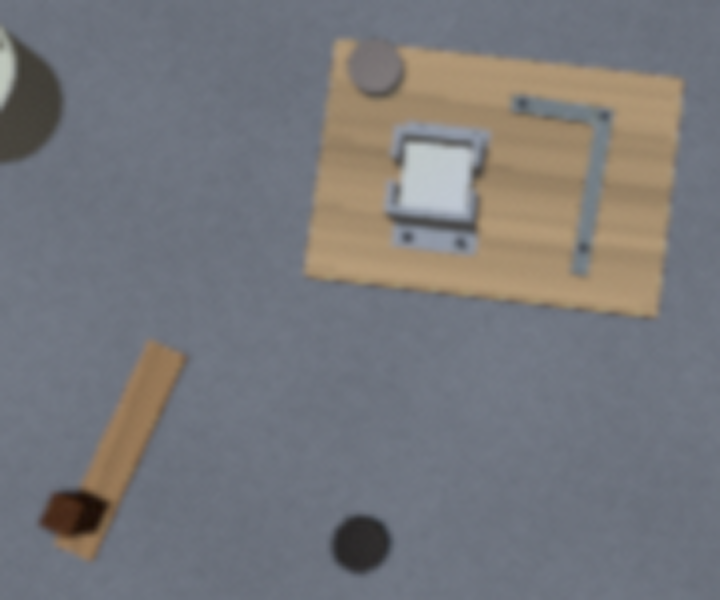

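The crop shows the stick heading roughly −22° with its handle near (0.398, 0.321). The board is yawed about −5.3°, and the pot sits in its (+x,+y) corner. Next I move above the stick.

Call:
{"op": "move_arm", "data": {"series": [[0.331,-0.38,0,0,0,-0.138],[0.331,-0.38,0,0,0,-0.138],[0.331,-0.38,0,0,0,-0.138],[0.331,-0.38,0,0,0,-0.138],[0.331,-0.38,0,0,0,-0.138]], "claw": 1, "squeeze": 40}}

```text
clock: 0.6
position: [0.3148, 0.4164, 0.2266]
ee_rot: [-0.603, -3.083, 0.001]
force: [0.7, 1.5, 0.1]
width: 0.999
gripper_force: 0.0
```

Call:
{"op": "move_arm", "data": {"series": [[0.111,-0.127,0,0,0,0],[0.111,-0.127,0,0,0,0],[0.111,-0.127,0,0,0,0],[0.111,-0.127,0,0,0,0],[0.111,-0.127,0,0,0,0]]}}

```text
clock: 1.1
position: [0.3971, 0.3228, 0.2266]
ee_rot: [-0.605, -3.082, 0.0]
force: [-0.1, 1.4, -0.0]
width: 0.996
gripper_force: 0.0
```

```bash
cat >> h.py <<'E'
from scipy.spatial.transform import Rotation as Rn
def wpose():
    s=readout.observe(); T=np.eye(4); T[:3,:3]=Rn.from_rotvec(s['ee_rot']).as_matrix(); T[:3,3]=s['position']
    return T@np.array(calibration('wrist')['mount'])
def ortho(im,T,h,x0,x1,y0,y1,s=0.0005):
    "rectified overhead map at height h: rows down = -x, cols right = -y"
    c=calibration('wrist'); xs=np.arange(x1,x0,-s); ys=np.arange(y1,y0,-s)
    Y,X=np.meshgrid(ys,xs); P=np.stack([X,Y,np.full_like(X,h)],-1)-T[:3,3]; P=P@T[:3,:3]
    r=np.hypot(P[...,0],P[...,1]); th=np.arctan2(r,P[...,2])
    return cv2.remap(im,(c['cx']+c['fx']*th*P[...,0]/r).astype(np.float32),(c['cy']+c['fy']*th*P[...,1]/r).astype(np.float32),cv2.INTER_LINEAR)
E
python3 - <<'E'
from h import *
s=readout.observe();print(s['clock'],s['position'],s['ee_rot'],s['joints'])
T=wpose(); im,d=get_image('wrist'); np.savez('w0.npz',im=im,d=d,T=T)
c=calibration('wrist');print(c['fx'],c['cx'],c['cy'],T.round(3))
a=ortho(im,T,.008,.34,.54,.24,.37,.0005); save('w0s.png',np.hstack([im,cv2.resize(a,(240,420))]))
E
```

```text
1.1 [0.39706694 0.32284005 0.22656315] [-6.05217332e-01 -3.08220260e+00  1.67451395e-04] [-0.93782921  0.24895366  0.1870028   1.8568622  -0.05354107  1.0409665
  0.45364496]
325.19226210127806 280.63059200858856 212.18289215790608 [[ 0.378  0.896  0.233  0.335]
 [ 0.926 -0.366 -0.095  0.348]
 [-0.     0.252 -0.968  0.385]
 [ 0.     0.     0.     1.   ]]
```

View pics/w0s.png

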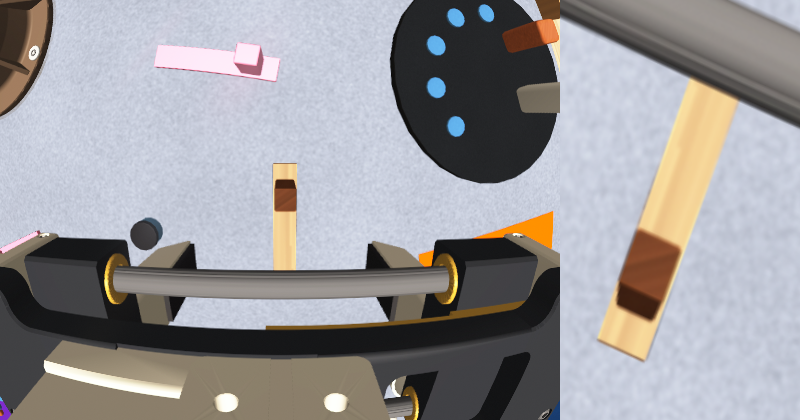

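The wrist view shows the stick aligned with the tool: tail at (285,165), handle at (285,195), handle between the fingers' planes. I'll refine the handle position from this frame.

```bash
python3 - <<'E'
from h import *
z=np.load('w0.npz'); im,d,T=z['im'],z['d'],z['T']; c=calibration('wrist')
def wray(u,v,h):
    a=np.array([u-c['cx'],v-c['cy']]); r=np.hypot(*a); th=r/c['fx']
    D=T[:3,:3]@np.array([*(np.sin(th)*a/r),np.cos(th)]); return T[:3,3]+D*(h-T[2,3])/D[2]
hsv=cv2.cvtColor(im,cv2.COLOR_RGB2HSV); box=np.zeros(d.shape,bool); box[155:265,265:305]=1
val=hsv[...,2]
top=box&(hsv[...,1]>110)&(val>90)&(val<170)
v,u=np.nonzero(top); print(len(v),u.min(),u.max(),v.min(),v.max())
Q=np.array([wray(a,b,.07)[:2] for a,b in zip(u,v)])*1e3
r=cv2.minAreaRect(Q.astype(np.float32));print('top face',r)
wood=box&(hsv[...,1]>60)&(val>170)
v,u=np.nonzero(wood);Q=np.array([wray(a,b,.008)[:2] for a,b in zip(u,v)])*1e3
r=cv2.minAreaRect(Q.astype(np.float32));print('wood',r,cv2.boxPoints(r).round(1).tolist())
E
```

```text
500 274 295 163 210
top face ((388.91851806640625, 330.1826171875), (20.690263748168945, 47.221492767333984), 68.36353302001953)
wood ((432.4076232910156, 312.9687805175781), (27.661649703979492, 125.48600006103516), 67.81314849853516) [[369.1000061035156, 323.8999938964844], [485.29998779296875, 276.5], [495.70001220703125, 302.1000061035156], [379.5, 349.5]]
```

Call:
{"op": "move_arm", "data": {"series": [[0.0065,0.0035,-0.06,0,0,0],[0.0065,0.0035,-0.13,0,0,0],[0.0065,0.0035,-0.2,0,0,0],[0.0065,0.0035,-0.24,0,0,0],[0.0065,0.0035,-0.261,0,0,0]]}}

```text
clock: 1.65
position: [0.3989, 0.3259, 0.0275]
ee_rot: [-0.598, -3.081, 0.006]
force: [0.1, -0.5, 0.8]
width: 1.001
gripper_force: 0.0
```

Call:
{"op": "move_arm", "data": {"series": [[0,0,0,0,0,0],[0,0,0,0,0,0],[0,0,0,0,0,0],[0,0,0,0,0,0],[0,0,0,0,0,0]], "claw": -1, "squeeze": 40}}

```text
clock: 2.15
position: [0.4024, 0.3263, 0.032]
ee_rot: [0.603, 3.082, 0.003]
force: [1.0, -0.4, 0.2]
width: 0.613
gripper_force: 0.0
```

Call:
{"op": "move_arm", "data": {"series": [[0,0,0,0,0,0],[0,0,0,0,0,0],[0,0,0,0,0,0],[0,0,0,0,0,0],[0,0,0,0,0,0]]}}

```text
clock: 2.65
position: [0.402, 0.3256, 0.031]
ee_rot: [-0.603, -3.083, 0.0]
force: [-0.9, 0.2, -0.4]
width: 0.235
gripper_force: 40.0
```

Call:
{"op": "move_arm", "data": {"series": [[0,0,0.06,0,0,0],[0,0,0.12,0,0,0],[0,0,0.18,0,0,0],[0,0,0.24,0,0,0],[0,0,0.29,0,0,0]]}}

```text
clock: 3.15
position: [0.402, 0.3256, 0.251]
ee_rot: [0.603, 3.082, 0.002]
force: [0.2, 1.4, -1.0]
width: 0.239
gripper_force: 40.0
```

Call:
{"op": "move_arm", "data": {"series": [[0.06,-0.05,0,0,0,0.07],[0.11,-0.09,0,0,0,0.14],[0.16,-0.13,0,0,0,0.21],[0.21,-0.17,0,0,0,0.28],[0.25,-0.21,0,0,0,0.28]]}}

```text
clock: 3.65
position: [0.5911, 0.1664, 0.2482]
ee_rot: [-0.143, -3.138, 0.0]
force: [1.1, 0.9, -1.6]
width: 0.241
gripper_force: 40.0
```

Call:
{"op": "move_arm", "data": {"series": [[0.05,-0.04,0,0,0,0],[0.1,-0.09,0,0,0,0],[0.147,-0.143,0,0,0,0],[0.147,-0.143,0,0,0,0],[0.147,-0.143,0,0,0,0]]}}

```text
clock: 4.15
position: [0.7002, 0.0582, 0.2473]
ee_rot: [-0.152, -3.137, 0.002]
force: [-0.6, 1.2, -1.5]
width: 0.239
gripper_force: 40.0
```

```bash
python3 - <<'E'
from h import *
s=readout.observe();print(s['clock'],s['position'],s['ee_rot'],s['joints'])
T=wpose(); im,d=get_image('wrist'); np.savez('w1.npz',im=im,d=d,T=T)
save('w1.png',im)
E
```

```text
4.15 [0.70021806 0.05819619 0.24734458] [-1.52294329e-01 -3.13665379e+00  2.20050064e-03] [-0.32792697  0.55960736  0.2859572   1.34062028 -0.15640076  1.26482116
  1.43771153]
```

View pics/w1.png

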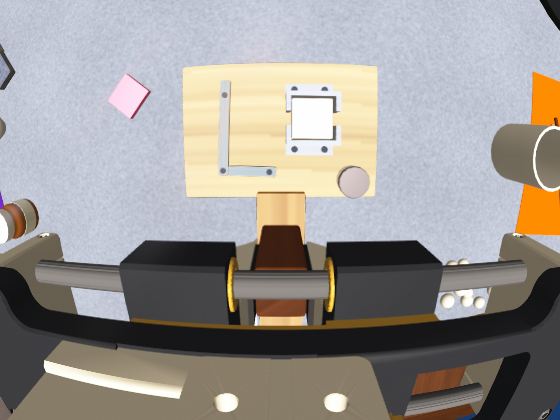

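The wrist view shows the whole board: edges from (183,65) to (377,195), fence corner at (223,171), magazine with white tile at (313,118), and pot at (354,182). Now the measurements.

```bash
cat > m1.py <<'E'
from h import *
z=np.load('w1.npz'); im,T=z['im'],z['T']; X0,X1,Y0,Y1,S=.50,.75,-.10,.21,.0005
O=lambda h:ortho(im,T,h,X0,X1,Y0,Y1,S)
w=lambda p:(X1-S*p[1],Y1-S*p[0])
def rect(m,lab):
    cs,_=cv2.findContours(m.astype(np.uint8),cv2.RETR_EXTERNAL,cv2.CHAIN_APPROX_NONE)
    for c in sorted(cs,key=cv2.contourArea)[::-1][:2]:
        r=cv2.minAreaRect(c); print(lab,cv2.contourArea(c)*S*S*1e6,'c',np.round(np.array(w(r[0]))*1e3,1),'size',np.round(np.array(r[1])*S*1e3,1),r[2].__round__(2))
    return max(cs,key=cv2.contourArea)
H=lambda a:cv2.cvtColor(a,cv2.COLOR_RGB2HSV)
a=H(O(.012)); rect((a[...,1]>60)&(a[...,0]<30),'board')
# fence top plane
o=O(.020);a=H(o); bp=np.radians(-5.3)
m=(a[...,1]<50); V,U=np.nonzero(m); x=X1-S*V; y=Y1-S*U
ins=lambda x,y:((x-.627)*np.cos(bp)+(y-.062)*np.sin(bp),-(x-.627)*np.sin(bp)+(y-.062)*np.cos(bp))
bx,by=ins(x,y)
sel=(abs(bx)<.076)&(by<-.01)&(by>-.115); k=np.zeros_like(m,np.uint8); k[V[sel],U[sel]]=255
c=rect(k>0,'fence'); print('hull verts',[tuple(np.round(np.array(w(p[0]))*1e3,1)) for p in cv2.approxPolyDP(c,5,True)])
save('o20.png',o); save('o67.png',O(.067))
o=O(.052);a=H(o); rect((a[...,2]>245)&(a[...,1]<12),'tile4 top')
a=H(O(.039)); 
cv2.imwrite('pics/both.png',cv2.cvtColor(np.hstack([cv2.resize(O(.020),None,fx=.64,fy=.64),cv2.resize(O(.067),None,fx=.64,fy=.64)]),cv2.COLOR_RGB2BGR))
E
python3 m1.py
```

```text
board 10050.125 c [647.9  87.7] size [204.8 109.3] 21.84
board 2550.25 c [727.5  53. ] size [45. 68.] 90.0
fence 1986.0 c [627.4  21.8] size [ 64.4 116.1] 7.64
fence 207.375 c [555.5  12.1] size [92.6  3.8] 5.36
hull verts [(np.float64(688.5), np.float64(46.0)), (np.float64(676.5), np.float64(47.0)), (np.float64(669.5), np.float64(-3.5)), (np.float64(568.0), np.float64(9.5)), (np.float64(566.0), np.float64(-0.5)), (np.float64(679.5), np.float64(-17.0))]
tile4 top 1765.125 c [624.2  99. ] size [43.1 42.6] 5.63
tile4 top 614.0 c [648.  98.] size [58.6 30.9] 5.71
```

View pics/both.png

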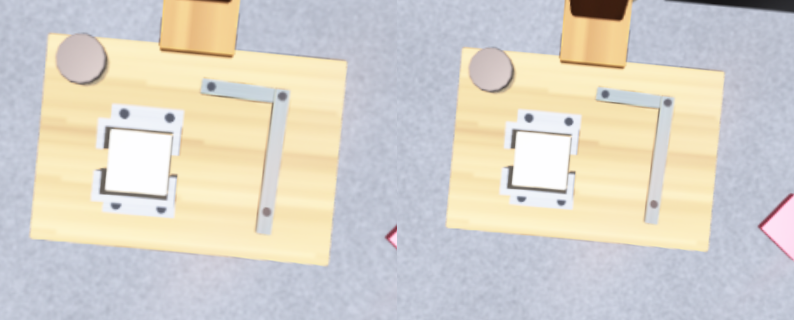

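Measurements from the two rectified maps (fence-top and magazine-top planes):

| Item | Value |
|---|---|
| Corner | (0.6695, −0.0035), yaw −7.5° |
| Magazine | (0.624, 0.099), yaw −5.5° |
| Board centre | (0.633, 0.063), matching the prediction |
| Remaining distance to leg 2 | about 34 mm, within the given range |

Next I go behind the magazine.

Call:
{"op": "move_arm", "data": {"series": [[-0.02,0.06,0,0,0,-0.14],[-0.03,0.12,0,0,0,-0.28],[-0.05,0.18,0,0,0,-0.42],[-0.07,0.24,0,0,0,-0.56],[-0.079,0.287,0,0,0,-0.7]]}}

```text
clock: 4.7
position: [0.6368, 0.2822, 0.2486]
ee_rot: [-1.26, -2.874, -0.003]
force: [0.4, 0.4, -1.9]
width: 0.239
gripper_force: 40.0
```

Call:
{"op": "move_arm", "data": {"series": [[0,0,0,0,0,-0.14],[0,0,0,0,0,-0.28],[0,0,0,0,0,-0.42],[0,0,0,0,0,-0.56],[0,0,0,0,0,-0.7]]}}

```text
clock: 5.2
position: [0.6386, 0.2786, 0.2485]
ee_rot: [-2.211, -2.23, -0.001]
force: [0.9, -0.1, -1.8]
width: 0.235
gripper_force: 40.0
```

Call:
{"op": "move_arm", "data": {"series": [[0,0,0,0,0,-0.1],[0,0,0,0,0,-0.1],[0,0,0,0,0,-0.1]]}}

```text
clock: 5.5
position: [0.6393, 0.2777, 0.2485]
ee_rot: [-2.316, -2.121, 0.0]
force: [0.2, -0.4, -0.7]
width: 0.24
gripper_force: 40.0
```

```bash
cat > st.py <<'E'
from h import *
s=readout.observe();r=s['ee_rot'];p=s['position']*1e3
R=Rn.from_rotvec(r).as_matrix()
print('t',s['clock'],'p',p.round(1),'heading',round(np.degrees(np.arctan2(R[1,1],R[0,1]))%180-90,2),'down',R[:,2].round(4),'F',np.round(s['force'],1),'j7',s['joints'][6].round(2))
E
python3 st.py
```

```text
t 5.5 p [639.3 277.7 248.5] heading 84.97 down [-7.e-04  7.e-04 -1.e+00] F [ 0.2 -0.4 -0.7] j7 -0.28
```

Call:
{"op": "move_arm", "data": {"series": [[0.0028,0,-0.06,0,0,-0.008],[0.0028,0,-0.12,0,0,-0.008],[0.0028,0,-0.18,0,0,-0.008],[0.0028,0,-0.22,0,0,-0.008],[0.0028,0,-0.25,0,0,-0.008]]}}

```text
clock: 6.0
position: [0.6408, 0.2767, 0.0584]
ee_rot: [-2.326, -2.109, 0.004]
force: [0.5, 0.6, -0.1]
width: 0.233
gripper_force: 40.0
```

Call:
{"op": "move_arm", "data": {"series": [[0,0,-0.012,0,0,0],[0,0,-0.023,0,0,0],[0,0,-0.023,0,0,0],[0,0,-0.023,0,0,0]]}}

```text
clock: 6.4
position: [0.6433, 0.2765, 0.045]
ee_rot: [2.33, 2.106, 0.003]
force: [0.9, 0.3, -1.3]
width: 0.243
gripper_force: 40.0
```

```bash
python3 st.py; python3 - <<'E'
from h import *
im,d=get_image('side'); a,_=get_image('top'); np.savez('s2.npz',im=im,d=d,a=a)
save('s2.png',np.hstack([cv2.resize(im[155:235,210:350],(560,320),interpolation=cv2.INTER_CUBIC)]))
cv2.imwrite('pics/s2.png',cv2.cvtColor(np.vstack([cv2.resize(im[155:225,215:355],(720,360),interpolation=2),cv2.resize(a[140:220,180:340],(480,240),interpolation=2)[:, :].copy() if 0 else cv2.resize(a[145:205,190:340],(720,230),interpolation=2)]),cv2.COLOR_RGB2BGR))
E
```

```text
t 6.4 p [643.3 276.5  45. ] heading 84.21 down [ 1.5e-03  8.0e-04 -1.0e+00] F [ 0.9  0.3 -1.3] j7 -0.2
```

View pics/s2.png

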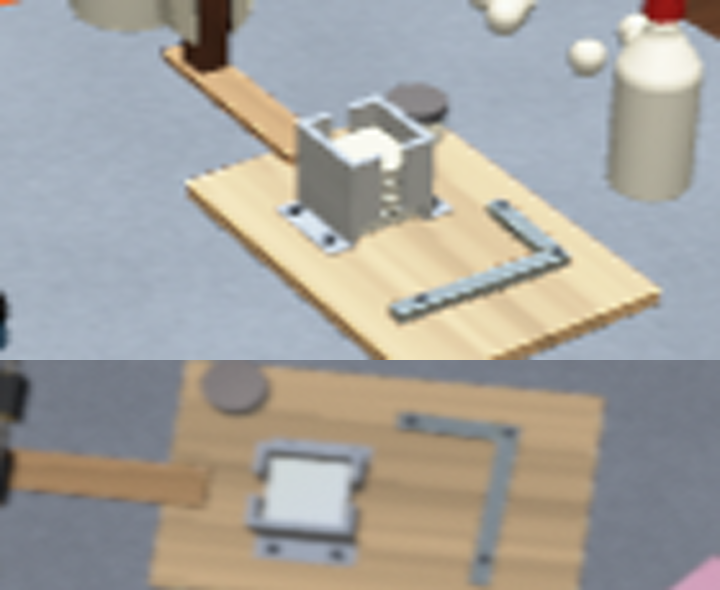

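The top view shows the nose in front of the magazine opening and about 2 mm to +x, as the state also says. The side view shows the blade flat. Small correction, then re-read.

Call:
{"op": "move_arm", "data": {"series": [[-0.0027,0,0,0,0,0.004],[-0.0027,0,0,0,0,0.004],[-0.0027,0,0,0,0,0.004]]}}

```text
clock: 6.8
position: [0.6406, 0.2763, 0.044]
ee_rot: [2.327, 2.111, 0.001]
force: [0.3, 0.3, -0.3]
width: 0.235
gripper_force: 40.0
```

```bash
python3 st.py; sleep 0; python3 -c "
from h import *
get_image('top')";python3 st.py
```

```text
t 6.8 p [640.6 276.3  44. ] heading 84.43 down [ 3.e-04  2.e-04 -1.e+00] F [ 0.3  0.3 -0.3] j7 -0.19
t 6.85 p [640.6 276.3  43.9] heading 84.42 down [ 2.e-04  2.e-04 -1.e+00] F [ 0.4 -0.2 -0.4] j7 -0.19
```

Call:
{"op": "move_arm", "data": {"series": [[-0.0008,-0.008,-0.0005,0,0,0],[-0.0015,-0.016,-0.0005,0,0,0],[-0.0023,-0.024,-0.0005,0,0,0],[-0.003,-0.032,-0.0005,0,0,0],[-0.0038,-0.04,-0.0005,0,0,0]]}}

```text
clock: 7.35
position: [0.6378, 0.2453, 0.0434]
ee_rot: [2.327, 2.11, -0.0]
force: [-0.1, -0.4, -0.9]
width: 0.236
gripper_force: 40.0
```

Call:
{"op": "move_arm", "data": {"series": [[-0.0006,-0.006,0,0,0,0],[-0.0012,-0.012,0,0,0,0],[-0.0017,-0.018,0,0,0,0],[-0.0023,-0.024,0,0,0,0],[-0.0029,-0.03,0,0,0,0]]}}

```text
clock: 7.85
position: [0.6356, 0.2239, 0.0435]
ee_rot: [-2.326, -2.111, -0.001]
force: [1.0, 2.3, -0.4]
width: 0.236
gripper_force: 40.0
```

```bash
python3 st.py
```

```text
t 7.85 p [635.6 223.9  43.5] heading 84.45 down [ 3.e-04  5.e-04 -1.e+00] F [ 1.   2.3 -0.4] j7 -0.12
```

Call:
{"op": "move_arm", "data": {"series": [[-0.0006,-0.007,0,0,0,0],[-0.0013,-0.014,0,0,0,0],[-0.002,-0.021,0,0,0,0],[-0.0027,-0.028,0,0,0,0],[-0.0034,-0.035,0,0,0,0]]}}

```text
clock: 8.35
position: [0.6328, 0.1966, 0.0432]
ee_rot: [2.327, 2.11, -0.001]
force: [0.7, 0.9, -1.5]
width: 0.235
gripper_force: 40.0
```

Call:
{"op": "move_arm", "data": {"series": [[-0.0006,-0.006,0,0,0,0],[-0.0012,-0.012,0,0,0,0],[-0.0017,-0.018,0,0,0,0],[-0.0023,-0.024,0,0,0,0],[-0.0028,-0.029,0,0,0,0]]}}

```text
clock: 8.85
position: [0.6308, 0.1753, 0.0433]
ee_rot: [-2.327, -2.111, 0.0]
force: [-0.2, 0.3, -3.0]
width: 0.237
gripper_force: 40.0
```

```bash
python3 st.py; python3 - <<'E'
from h import *
im,d=get_image('side'); a,_=get_image('top'); np.savez('s3.npz',im=im,d=d,a=a)
cv2.imwrite('pics/s3.png',cv2.cvtColor(np.vstack([cv2.resize(im[155:225,215:355],(720,360),interpolation=2),cv2.resize(a[145:205,190:340],(720,230),interpolation=2)]),cv2.COLOR_RGB2BGR))
E
```

```text
t 8.85 p [630.8 175.3  43.3] heading 84.41 down [-1.e-04 -0.e+00 -1.e+00] F [-0.2  0.3 -3. ] j7 -0.05
```

View pics/s3.png

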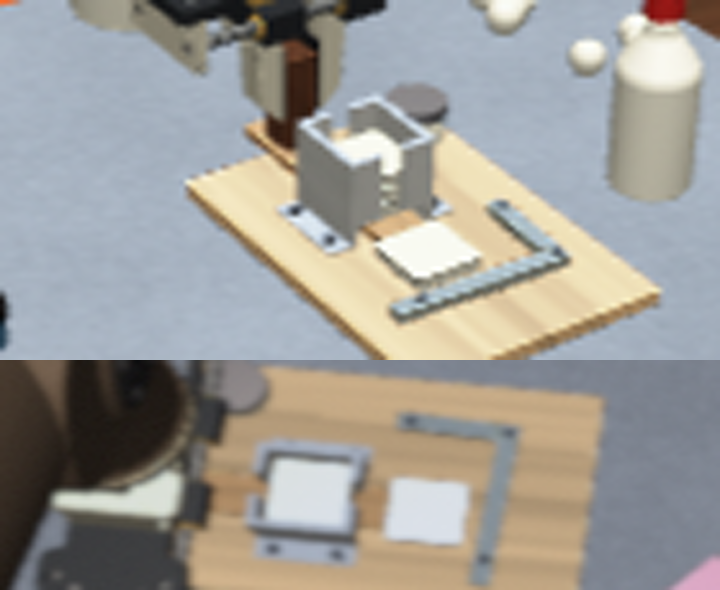

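The tile is out of the magazine (centre at about (428,510) in the top crop), some 8 mm short of leg 1, and the stack is intact. Now easing it onto the fence.

Call:
{"op": "move_arm", "data": {"series": [[-0.0004,-0.004,0,0,0,0],[-0.0007,-0.007,0,0,0,0],[-0.0008,-0.0085,0,0,0,0],[-0.001,-0.01,0,0,0,0],[-0.001,-0.01,0,0,0,0]]}}

```text
clock: 9.45
position: [0.6301, 0.168, 0.0433]
ee_rot: [2.327, 2.111, -0.0]
force: [0.4, -0.4, -2.3]
width: 0.236
gripper_force: 40.0
```

```bash
python3 st.py; python3 - <<'E'
from h import *
a,_=get_image('top')
o=a[145:205,190:340]; hsv=cv2.cvtColor(a,cv2.COLOR_RGB2HSV); m=np.zeros(a.shape[:2],np.uint8)
m[160:195,262:300]=((hsv[160:195,262:300,1]<35)&(hsv[160:195,262:300,2]>185))
c=max(cv2.findContours(m,0,1)[0],key=cv2.contourArea);print(cv2.minAreaRect(c))
np.savez('s4.npz',a=a)
E
```

```text
t 9.45 p [630.1 168.   43.3] heading 84.42 down [-1.e-04 -1.e-04 -1.e+00] F [ 0.4 -0.4 -2.3] j7 -0.04
((280.9076843261719, 184.2384796142578), (16.744688034057617, 16.124515533447266), 7.125016689300537)
```

Call:
{"op": "move_arm", "data": {"series": [[-0.0001,-0.001,0,0,0,0],[-0.0002,-0.002,0,0,0,0],[-0.0003,-0.003,0,0,0,0],[-0.0003,-0.003,0,0,0,0]]}}

```text
clock: 9.9
position: [0.6301, 0.1663, 0.0435]
ee_rot: [-2.326, -2.111, -0.001]
force: [0.3, 3.3, -1.4]
width: 0.237
gripper_force: 40.0
```

Call:
{"op": "move_arm", "data": {"series": [[-0.0001,-0.0007,0,0,0,0],[-0.0001,-0.0013,0,0,0,0],[-0.0001,-0.0013,0,0,0,0]]}}

```text
clock: 10.2
position: [0.6301, 0.1661, 0.0436]
ee_rot: [-2.326, -2.111, -0.002]
force: [1.0, 6.1, -0.3]
width: 0.239
gripper_force: 40.0
```

Contact at 6 N, within 1 mm of the predicted spot. Drawing back.

Call:
{"op": "move_arm", "data": {"series": [[0.001,0.01,0,0,0,0],[0.0036,0.037,0,0,0,0],[0.0067,0.07,0,0,0,0],[0.01,0.105,0,0,0,0],[0.0141,0.148,0,0,0,0]]}}

```text
clock: 10.7
position: [0.6404, 0.2773, 0.0433]
ee_rot: [2.327, 2.11, -0.001]
force: [-0.2, 0.2, -0.7]
width: 0.235
gripper_force: 40.0
```

Call:
{"op": "move_arm", "data": {"series": [[0,0,0,0,0,0],[0,0,0.03,0,0,0],[0,0,0.09,0,0,0],[0,0,0.15,0,0,0],[0,0,0.2,0,0,0]]}}

```text
clock: 11.2
position: [0.6406, 0.2772, 0.1958]
ee_rot: [2.325, 2.111, 0.002]
force: [0.6, 0.6, 0.0]
width: 0.237
gripper_force: 40.0
```

```bash
python3 st.py; python3 - <<'E'
from h import *
im,d=get_image('side'); a,da=get_image('top'); np.savez('s5.npz',im=im,d=d,a=a,da=da)
cv2.imwrite('pics/s5.png',cv2.cvtColor(np.vstack([cv2.resize(im[155:225,215:355],(720,360),interpolation=2),cv2.resize(a[145:205,190:340],(720,230),interpolation=2)]),cv2.COLOR_RGB2BGR))
E
```

```text
t 11.2 p [640.6 277.2 195.8] heading 84.46 down [ 0.0013  0.     -1.    ] F [0.6 0.6 0. ] j7 -0.27
```

View pics/s5.png

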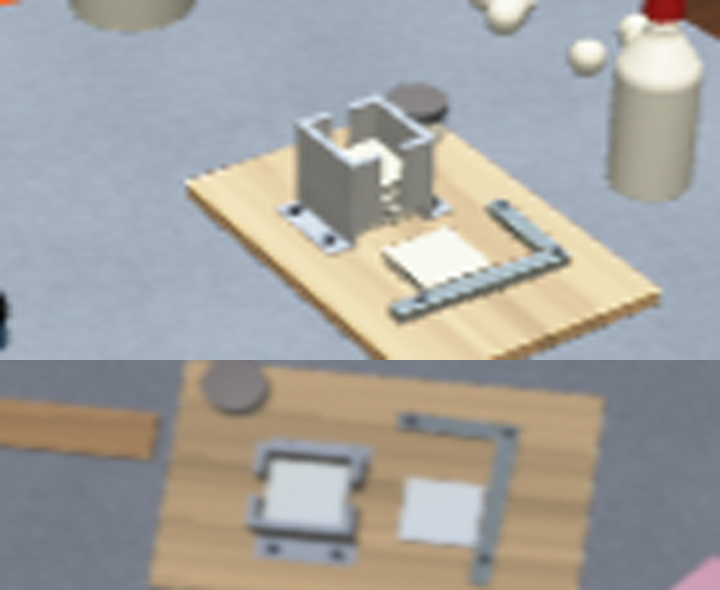

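The three tiles have dropped. The pushed tile lies along leg 1 (top crop centre (440,511)), with leg 2 still about 34 mm away. Swinging the stick round to the −x side.

Call:
{"op": "move_arm", "data": {"series": [[-0.05,-0.06,0,0,0,0.14],[-0.1,-0.12,0,0,0,0.28],[-0.15,-0.18,0,0,0,0.42],[-0.2,-0.24,0,0,0,0.56],[-0.251,-0.306,0,0,0,0.7]]}}

```text
clock: 11.8
position: [0.4797, 0.0827, 0.1929]
ee_rot: [-1.406, -2.809, 0.001]
force: [0.0, -1.8, -0.9]
width: 0.24
gripper_force: 40.0
```

Call:
{"op": "move_arm", "data": {"series": [[0,0,0,0,0,0.14],[0,0,0,0,0,0.28],[0,0,0,0,0,0.42],[0,0,0,0,0,0.56],[0,0,0,0,0,0.7]]}}

```text
clock: 12.3
position: [0.4811, 0.0838, 0.193]
ee_rot: [-0.307, -3.126, 0.0]
force: [-0.0, -0.4, -1.2]
width: 0.235
gripper_force: 40.0
```

Call:
{"op": "move_arm", "data": {"series": [[0,0,0,0,0,0.068],[0,0,0,0,0,0.068],[0,0,0,0,0,0.068]]}}

```text
clock: 12.6
position: [0.4812, 0.0835, 0.1931]
ee_rot: [-0.209, -3.134, 0.0]
force: [-1.0, 0.2, -1.9]
width: 0.236
gripper_force: 40.0
```

```bash
sed -i 's/%180-90/%180/' st.py; python3 st.py; python3 - <<'E'
from h import *
s=np.load('s5.npz'); a=s['a']; hsv=cv2.cvtColor(a,cv2.COLOR_RGB2HSV); c=calibration('top');T=np.linalg.inv(c['view'])
m=np.zeros(a.shape[:2],np.uint8); m[160:195,266:300]=((hsv[160:195,266:300,1]<35)&(hsv[160:195,266:300,2]>185))
k=max(cv2.findContours(m,0,1)[0],key=cv2.contourArea);r=cv2.minAreaRect(k);print(r)
u,v=r[0]; d=T[:3,:3]@np.array([(u-c['cx'])/c['fx'],(v-c['cy'])/c['fy'],1]); print((T[:3,3]+d*(.022-T[2,3])/d[2])*1e3)
E
```

```text
t 12.6 p [481.2  83.5 193.1] heading 82.38 down [-4.e-04 -1.e-04 -1.e+00] F [-1.   0.2 -1.9] j7 1.27
((281.0461730957031, 184.1307830810547), (16.00048065185547, 15.876444816589355), 7.125016689300537)
[615.91454296  26.58590939  22.        ]
```

Call:
{"op": "move_arm", "data": {"series": [[-0.039,-0.048,0,0,0,0],[-0.039,-0.048,-0.03,0,0,0],[-0.039,-0.048,-0.09,0,0,0],[-0.039,-0.048,-0.15,0,0,0],[-0.039,-0.048,-0.18,0,0,0]]}}

```text
clock: 13.1
position: [0.4505, 0.047, 0.0556]
ee_rot: [-0.209, -3.132, 0.002]
force: [0.5, -0.0, -0.6]
width: 0.24
gripper_force: 40.0
```

Call:
{"op": "move_arm", "data": {"series": [[0,0,0,0,0,0],[0,0,0,0,0,0]]}}

```text
clock: 13.3
position: [0.4522, 0.0472, 0.0587]
ee_rot: [-0.207, -3.134, 0.001]
force: [0.9, 0.1, -0.3]
width: 0.238
gripper_force: 40.0
```

```bash
python3 st.py
```

```text
t 13.3 p [452.2  47.2  58.7] heading 82.43 down [-5.e-04 -4.e-04 -1.e+00] F [ 0.9  0.1 -0.3] j7 1.45
```

Call:
{"op": "move_arm", "data": {"series": [[0,0,-0.01,0,0,0],[0,0,-0.02,0,0,0],[0,0,-0.02,0,0,0]]}}

```text
clock: 13.6
position: [0.452, 0.0473, 0.0432]
ee_rot: [0.205, 3.135, 0.0]
force: [-0.1, -0.1, -0.9]
width: 0.236
gripper_force: 40.0
```

Call:
{"op": "move_arm", "data": {"series": [[0.005,-0.0007,0,0,0,0],[0.01,-0.0013,0,0,0,0],[0.015,-0.002,0,0,0,0],[0.02,-0.0027,0,0,0,0],[0.025,-0.0034,0,0,0,0]]}}

```text
clock: 14.1
position: [0.4713, 0.0445, 0.0435]
ee_rot: [0.206, 3.135, 0.0]
force: [-0.0, -0.6, -1.5]
width: 0.236
gripper_force: 40.0
```

Call:
{"op": "move_arm", "data": {"series": [[0.005,-0.001,0,0,0,0],[0.01,-0.0017,0,0,0,0],[0.015,-0.0025,0,0,0,0],[0.02,-0.0033,0,0,0,0],[0.025,-0.004,0,0,0,0]]}}

```text
clock: 14.6
position: [0.4898, 0.0416, 0.0433]
ee_rot: [-0.205, -3.135, -0.0]
force: [-0.1, -0.8, -0.9]
width: 0.235
gripper_force: 40.0
```

```bash
python3 st.py; python3 - <<'E'
from h import *
im,d=get_image('side'); a,da=get_image('top')
cv2.imwrite('pics/s6.png',cv2.cvtColor(np.vstack([cv2.resize(im[155:225,215:355],(720,360),interpolation=2),cv2.resize(a[145:205,190:340],(720,230),interpolation=2)]),cv2.COLOR_RGB2BGR))
E
```

```text
t 14.6 p [489.8  41.6  43.3] heading 82.5 down [-1.e-04  0.e+00 -1.e+00] F [-0.1 -0.8 -0.9] j7 1.49
```

View pics/s6.png

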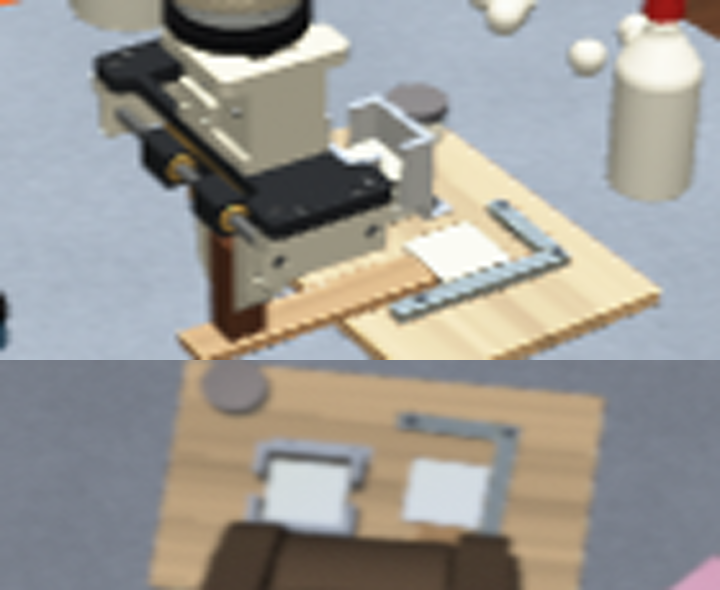

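The tile is sliding along leg 1 (top crop centre (447,492)) with about 20 mm left; the gripper is clear of the magazine. Continuing, then creeping to contact.

Call:
{"op": "move_arm", "data": {"series": [[0.005,-0.001,0,0,0,0],[0.01,-0.0017,0,0,0,0],[0.015,-0.0025,0,0,0,0],[0.02,-0.0032,0,0,0,0],[0.022,-0.0036,0,0,0,0]]}}

```text
clock: 15.2
position: [0.5066, 0.0389, 0.0434]
ee_rot: [0.206, 3.134, 0.0]
force: [-0.3, 0.3, -1.3]
width: 0.237
gripper_force: 40.0
```

Call:
{"op": "move_arm", "data": {"series": [[0.001,-0.0002,0,0,0,0],[0.002,-0.0003,0,0,0,0],[0.003,-0.0005,0,0,0,0],[0.004,-0.0006,0,0,0,0]]}}

```text
clock: 15.6
position: [0.509, 0.0385, 0.0434]
ee_rot: [-0.205, -3.135, -0.0]
force: [-0.3, 0.5, -1.0]
width: 0.24
gripper_force: 40.0
```

Call:
{"op": "move_arm", "data": {"series": [[0.001,-0.0001,0,0,0,0],[0.002,-0.0003,0,0,0,0],[0.003,-0.0004,0,0,0,0],[0.003,-0.0004,0,0,0,0]]}}

```text
clock: 16.0
position: [0.5107, 0.0383, 0.0432]
ee_rot: [-0.205, -3.134, -0.0]
force: [-3.4, 0.4, 0.4]
width: 0.235
gripper_force: 40.0
```

Call:
{"op": "move_arm", "data": {"series": [[0.0007,-0.0001,0,0,0,0],[0.0013,-0.0002,0,0,0,0],[0.0013,-0.0002,0,0,0,0]]}}

```text
clock: 16.3
position: [0.5107, 0.0382, 0.0431]
ee_rot: [-0.205, -3.132, -0.0]
force: [-6.0, 1.2, 3.3]
width: 0.239
gripper_force: 40.0
```

Contact with leg 2 at 6 N. Back off, lift, and look from above as before.

Call:
{"op": "move_arm", "data": {"series": [[-0.01,0.0013,0,0,0,0],[-0.04,0.0053,0,0,0,0],[-0.08,0.0105,0,0,0,0],[-0.08,0.0105,0.05,0,0,0],[-0.08,0.0105,0.11,0,0,0]]}}

```text
clock: 16.8
position: [0.4503, 0.0456, 0.1257]
ee_rot: [-0.205, -3.132, 0.002]
force: [1.5, 1.3, -1.2]
width: 0.238
gripper_force: 40.0
```

Call:
{"op": "move_arm", "data": {"series": [[0,0,0.06,0,0,0],[0,0,0.12,0,0,0],[0.05,0,0.16,0,0,0],[0.11,0,0.17,0,0,0],[0.17,0,0.17,0,0,0]]}}

```text
clock: 17.3
position: [0.5826, 0.0463, 0.2562]
ee_rot: [0.204, 3.129, 0.004]
force: [1.0, 0.8, 0.3]
width: 0.234
gripper_force: 40.0
```

Call:
{"op": "move_arm", "data": {"series": [[0.06,0,0,0,0,0],[0.12,0,0,0,0,0],[0.163,0,0,0,0,0],[0.163,0,0,0,0,0],[0.163,0,0,0,0,0]]}}

```text
clock: 17.8
position: [0.7022, 0.0455, 0.2525]
ee_rot: [-0.206, -3.134, 0.001]
force: [-1.1, -0.7, -1.4]
width: 0.24
gripper_force: 40.0
```

```bash
python3 st.py; cat > m2.py <<'E'
from h import *
import sys
T=wpose(); im,d=get_image('wrist'); np.savez('w2.npz',im=im,d=d,T=T)
X0,X1,Y0,Y1,S=.55,.70,-.03,.15,.00025
o=ortho(im,T,.021,X0,X1,Y0,Y1,S); save('w2.png',o)
h=cv2.cvtColor(o,cv2.COLOR_RGB2HSV)
m=((h[...,2]>243)&(h[...,1]<14)).astype(np.uint8)
for c in sorted(cv2.findContours(m,0,1)[0],key=cv2.contourArea)[::-1][:3]:
    r=cv2.minAreaRect(c); print(np.round([ (X1-S*r[0][1])*1e3,(Y1-S*r[0][0])*1e3],1),np.round(np.array(r[1])*S*1e3,1),round(r[2],2))
E
python3 m2.py
```

```text
t 17.8 p [702.2  45.5 252.5] heading 82.47 down [-5.e-04 -8.e-04 -1.e+00] F [-1.1 -0.7 -1.4] j7 1.48
[624.1 102.7] [46.  45.9] 5.19
[651.   20.6] [43.9 43.3] 7.59
[649.4 101.1] [66.3 34.9] 5.33
```

View pics/w2.png

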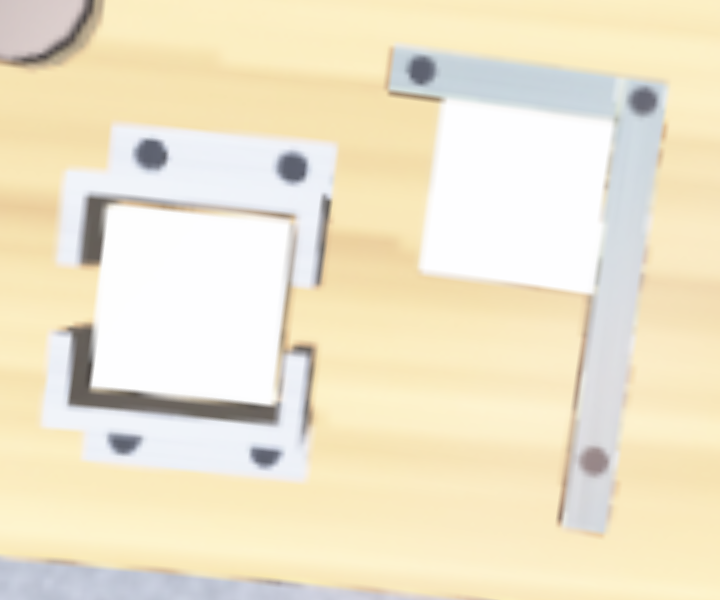

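The tile sits flush on both fences with no gap: centre (651.0, 20.6) against the home position (650.6, 21.2), angle 7.6° against 7.5°. The stack and pot are undisturbed. I'll return the stick to its free spot on the table.

Call:
{"op": "move_arm", "data": {"series": [[-0.045,0.042,0,0,0,-0.12],[-0.09,0.084,0,0,0,-0.245],[-0.135,0.126,0,0,0,-0.245],[-0.18,0.168,0,0,0,-0.245],[-0.22,0.205,0,0,0,-0.245]]}}

```text
clock: 18.35
position: [0.5341, 0.2011, 0.254]
ee_rot: [-0.603, -3.083, -0.003]
force: [0.4, 0.6, -0.8]
width: 0.234
gripper_force: 40.0
```

Call:
{"op": "move_arm", "data": {"series": [[-0.045,0.042,0,0,0,0],[-0.09,0.084,0,0,0,0],[-0.135,0.126,0,0,0,0],[-0.18,0.168,0,0,0,0],[-0.18,0.168,0,0,0,0]]}}

```text
clock: 18.85
position: [0.3957, 0.3304, 0.2537]
ee_rot: [-0.588, -3.083, -0.004]
force: [-0.5, -0.0, -0.6]
width: 0.237
gripper_force: 40.0
```

Call:
{"op": "move_arm", "data": {"series": [[0,0,-0.06,0,0,0],[0,0,-0.12,0,0,0],[0,0,-0.18,0,0,0],[0,0,-0.24,0,0,0],[0,0,-0.27,0,0,0]]}}

```text
clock: 19.35
position: [0.4, 0.3239, 0.0485]
ee_rot: [-0.604, -3.081, 0.004]
force: [0.0, -0.2, -0.6]
width: 0.237
gripper_force: 40.0
```

Call:
{"op": "move_arm", "data": {"series": [[0,0,0,0,0,0],[0,0,0,0,0,0]]}}

```text
clock: 19.55
position: [0.4021, 0.3255, 0.0519]
ee_rot: [0.605, 3.082, 0.001]
force: [0.2, 0.2, -0.6]
width: 0.239
gripper_force: 40.0
```

```bash
python3 st.py
```

```text
t 19.55 p [402.1 325.5  51.9] heading 67.79 down [ 5.e-04  6.e-04 -1.e+00] F [ 0.2  0.2 -0.6] j7 0.65
```

Call:
{"op": "move_arm", "data": {"series": [[0,0,-0.012,0,0,0],[0,0,-0.022,0,0,0],[0,0,-0.0275,0,0,0],[0,0,-0.0275,0,0,0],[0,0,-0.0275,0,0,0]]}}

```text
clock: 20.05
position: [0.4023, 0.3259, 0.0306]
ee_rot: [0.605, 3.082, 0.001]
force: [-0.4, -0.0, 3.5]
width: 0.235
gripper_force: 40.0
```

Call:
{"op": "move_arm", "data": {"series": [[0,0,0,0,0,0],[0,0,0,0,0,0],[0,0,0,0,0,0],[0,0,0,0,0,0],[0,0,0,0,0,0]], "claw": 0.6}}

```text
clock: 20.55
position: [0.402, 0.3256, 0.0302]
ee_rot: [0.605, 3.083, 0.0]
force: [0.7, -0.5, -0.2]
width: 0.623
gripper_force: 0.0
```

Call:
{"op": "move_arm", "data": {"series": [[0,0,0,0,0,0],[0,0,0,0,0,0],[0,0,0.03,0,0,0],[0,0,0.06,0,0,0],[0,0,0.1,0,0,0]]}}

```text
clock: 21.05
position: [0.4015, 0.3251, 0.1053]
ee_rot: [-0.605, -3.082, 0.003]
force: [-0.1, 0.8, 0.2]
width: 0.803
gripper_force: 0.0
```

Call:
{"op": "move_arm", "data": {"series": [[0,0,0.06,0,0,0],[0,0,0.12,0,0,0],[0,0,0.16,0,0,0],[0,0,0.16,0,0,0],[0,0,0.16,0,0,0]]}}

```text
clock: 21.55
position: [0.402, 0.3258, 0.2256]
ee_rot: [0.604, 3.082, 0.002]
force: [0.1, 0.6, -0.0]
width: 0.803
gripper_force: 0.0
```

```bash
python3 st.py; python3 - <<'E'
from h import *
im,d=get_image('side'); save('end.png',im[90:260,90:370],2.8)
E
```

```text
t 21.55 p [402.  325.8 225.6] heading 67.81 down [ 7.0e-04  1.3e-03 -1.0e+00] F [ 0.1  0.6 -0. ] j7 0.53
```

View pics/end.png

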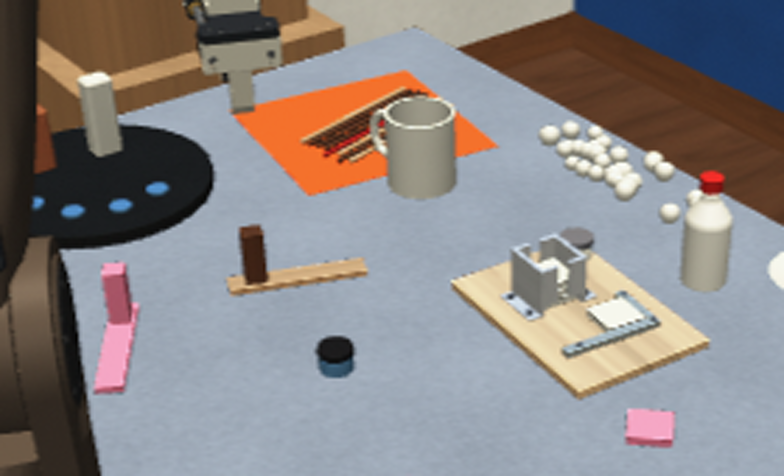

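The stick stands handle up at (255,265) on the table, the tile is home in the corner at (618,315), and everything else is in place. Handing in.

```bash
python3 -c "
from cell import ticket; print(ticket.sign_off())"
```

```text
the job is handed in; nothing more can be done
None
```

The job is handed in at about 21.6 s: the bottom tile sits flush against both edges of the corner stop, the other three dropped down in the magazine, and the stick stands handle up on the table off the board.

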